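# Draw the pressing stick out of the tidy slantwise

## Robot

A 6-joint arm with a two-finger parallel gripper is mounted at the origin on a cart in front of the work surface, level with it; the furniture and walls round the work are solid. World frame = base frame: x ahead of the robot, y to its left, z up, the work surface at z = 0. Lengths are in mm, angles in rad, forces in N, time in s.
With the tool pointing down it reaches from about 300 to 850 mm from the base axis. Payload 5.4 kg.
Tool frame: the origin (TCP) lies on the centre line of the jaws, within the pads' length; the fingertips stand robot.nose_length ahead of it and the grasp point (between the pads) is the TCP (robot.nose_length is the distance from the TCP to the fingertips, in mm); z points along the fingers, y is the line along which they close (so a half turn about z gives the same grasp; the last joint's range is limited). The gripper opens to 85 mm and grips with 20 to 120 N. Pads are 22 mm wide; open, the fingers measure 114 mm over their backs; the gripper's body (76 mm by 85 mm) begins 54 mm behind the grasp point. The pads swing forward as they close: fully open they stand 13 mm farther back than shut.
Start: joints at [-1.465, 0.158, 1.597, -0, 1.386, -0.21], TCP at [178.558, -546.556, 250.299] pointing down, gripper open.
Joint ranges: [-2.91, 2.91], [-0.94, 2.29], [0.18, 2.7], [-1.29, 4.43], [0.17, 2.64], [-3, 3]. Speed limits (rad/s): [2.57, 2.57, 3.14, 3.14, 3.14, 3.14].

## Interface

Orientations are given as [roll, pitch, yaw] about the fixed x, y, z axes, in that order (R = Rz(yaw) Ry(pitch) Rx(roll)).
In Python, from station import robot gives the robot as it stands.
- The arm moves only by the tool step_arm, never from a script. Its argument "increments" is one flat list of numbers, 7 for each row, row after row: the shift along the tool's x, y, z in mm, then the turn, a rotation vector about the tool's x, y, z in degrees, then the finger opening in mm, from 0 to 85.4. In form: [x, y, z, ax, ay, az, jaw, x, y, z, ax, ay, az, jaw, ...]. A call has 1 to 5 rows; each row shifts and turns the commanded pose from where the row before left it, along the tool's axes as they then stand; what a row does not reach is not made up. A row lasts 1/12 s, in which the tool goes at most 41.7 mm and 7.16 degrees, less where a joint would pass 70% of its speed; a pose out of reach is approached as far as the arm can. A call with a gripper value outside its range is refused whole. The fingers move at their own pace and stop on an object; the grip force is fixed at half the most. Time passes only in rows, so rows that do not move let the fingers close. It gives the time, the measured TCP pose, the force, the opening and the grip force at its end, in the units of the state.
- robot.read_state(): the state, without advancing time (a new reading comes with each control period).
- robot.read_camera(name): name is "side" or "top" or "wrist"; returns a dict with "color" (400x640x3 uint8, red, green, blue), "z_map" (400x640 float32, mm along the optical axis (not along the pixel's ray), 0 where there is no reading), "fovy" (degrees; the focal length in pixels is half the picture's height over the tangent of half this angle, whatever the lens; pixels are square), "cx", "cy" (the principal point, pixels), "view" (4x4, takes a point from world to camera coordinates). Camera axes: x right, y up, looking along -z (the intrinsics and any distortion apply to the point x, -y, -z); pixel columns grow to the right and rows downward; lengths in mm; the calibration is good to about 2 mm. A picture is of the moment at which its call begins.
- robot.sign_off(): hands the job in; it is judged then, once.
The state is a dict: "t": time; "joints": joint angles; "joint_velocities": joint speeds; "joint_torque": joint torques, N m; "eef_pos": TCP position; "tool_rot": TCP orientation; "force": force on the tool from outside, world axes, zero at the start; "ft_torque": the same for the moment, N m; "gripper_width": finger opening in mm; "finger_force": force on a finger pad.
Only numpy, scipy, OpenCV 4.12 (cv2) and the standard library are available. Lean on these libraries where they do the work, as an engineer would, in place of code of your own. Each camera call takes 0.05 s, during which the arm holds its last target. There are 200 camera calls.

## Task

Take the wooden pressing stick out of the green tidy: slide it back under the long cover until its other end comes free of the short cover, tip that end up through the mouth and draw the stick out on the slant, gently, without forcing it against the metal. Finish with the stick still held in the gripper, at rest in the air, all of it at least 8 cm above the tidy's covers; leave everything else on the table where it is.

Things in the scene. Friction and masses are not known exactly. Their poses are not given: they have to be found in the camera images.
- tidy: green sheet-metal box fixed to the table, 270 mm long (x) x 160 wide (y) x 65 high; origin: centre of its underside; +x runs from its long to its short cover, away from the robot within 0.5 rad. Floor and walls 5 mm thick (floor top at z = 5 mm), inside x -130 to 130, y -75 to 75. Covers at both ends of the top, 4 mm thick, undersides at z = 61 mm; only the stick is inside
- long_edge (a point): middle of the long cover's free edge, top face: tidy x = -35, y = 0, z = 65 mm. The fixed long cover runs from here to the tidy's end nearer the robot; yellow stripe along this edge. The mouth, the only opening, is the 135 mm (x) x 150 mm (y) gap between this edge and the short cover's
- short_edge (a point): middle of the short cover's free edge, top face: tidy x = 100, y = 0, z = 65 mm. The fixed short cover runs from here to the tidy's far end; yellow stripe along this edge
- stick: pale wooden bar 220 mm long (x) x 22 wide (y) x 20 high, rounded edges, dark band near each end, about 0.09 kg, balanced at its middle; origin: centre of its underside. It lies flat on the tidy's floor within 0.06 rad of the tidy's x, -x end about 65 mm under the long cover and 22 to 36 mm short of that end wall, +x end 12 to 26 mm under the short cover: it cannot be lifted out level
- stick_near (a point): centre of the stick's -x end face, the end under the long cover; 10 mm above its underside
- stick_far (a point): centre of the stick's +x end face, the end under the short cover; 10 mm above its underside
- stamp: stamp with black handle and wooden foot, 27x52x73 mm; bystander standing loose on the table, to be left alone; origin: centre of its underside
- snap_tin: round white tin with a red and white lid, 63 mm across, 24 high; bystander standing loose on the table, to be left alone; origin: centre of its underside
- spot_soap: green soap bar, 42x70x22 mm; bystander standing loose on the table, to be left alone; origin: centre of its underside
- clear_tape: tan tape roll lying flat, 100 mm across, 25 high; bystander standing loose on the table, to be left alone; origin: centre of its underside
- spool_1: blue thread spool with red ends, 34x56x52 mm; bystander standing loose on the table, to be left alone; origin: centre of its underside
- marker: black and white marker pen, 17x135x16 mm; bystander standing loose on the table, to be left alone; origin: centre of its underside

How it is judged:
By the outcome, as a careful person would: the job done as asked, in the order asked, and still so for the second after the job is handed in, while the arm keeps its last pose, push and grip.
It also fails if it takes over 35 s, if anything falls off the work surface, if the arm or the gripper's body presses on something with over 40 N, if the wrist force passes 120 N, or if a joint passes its speed limit or range.

## Working session

There is one attempt and no reset: what is moved stays moved. The work goes in short steps, Python scripts to look and compute and a tool call to move; the robot and the scene stay as the last step left them, time stands still between calls to the robot, and variables do not carry over. Pictures are saved under pics/ and viewed, at most 10 in all, crops included, and the job is handed in when it is done.

Besides the shell and the picture viewer there is one more tool, called after "Call:" by a JSON object that holds its "api" and its "payload". step_arm: Moves the arm, as the interface text tells. Its arguments: {"type":"object","properties":{"increments":{"type":"array"}},"required":["increments"]}

```bash
ls; mkdir -p pics
cat > h.py <<'E'
import numpy as np, cv2
from station import robot
def cam(n):
    c=robot.read_camera(n); c['f']=200/np.tan(np.radians(c['fovy'])/2); return c
def ray(c,u,v):
    V=np.array(c['view']); R=V[:3,:3]; o=-R.T@V[:3,3]
    return o, R.T@np.array([(u-c['cx'])/c['f'],-(v-c['cy'])/c['f'],-1.])
def onz(c,u,v,z):
    o,d=ray(c,u,v); return o+d*(z-o[2])/d[2]
def cloud(c):
    v,u=np.mgrid[:400,:640]; V=np.array(c['view']); z=c['z_map']
    P=np.stack([(u-c['cx'])/c['f']*z,-(v-c['cy'])/c['f']*z,-z],-1)
    return (P-V[:3,3])@V[:3,:3]
E
python3 - <<'E'
from h import *
s=robot.read_state(); print(s['t'],s['eef_pos'],s['tool_rot'],s['gripper_width'],robot.nose_length)
ims=[]
for n in ['top','side']:
    c=cam(n); np.save(n+'.npy',c,allow_pickle=True)
    cv2.imwrite(f'pics/{n}0.png',c['color'][...,::-1]); print(n,c['fovy'],c['cx'],c['cy'],{k for k in c}, (-np.array(c['view'])[:3,:3].T@np.array(c['view'])[:3,3]).round())
E
```

```text
pics
0.0 [ 178.51575258 -545.98734761  249.29438112] [-3.13971632e+00 -4.45547967e-04  3.15774999e-01] 85.61393716147779 19.0
top 51.453588923970976 318.8009913306712 194.860232010804 {'fovy', 'view', 'f', 'cy', 'z_map', 'cx', 'color'} [ 492.  -86. 1210.]
side 52.53082303073618 324.4041090045399 199.57218929828903 {'fovy', 'view', 'f', 'cy', 'z_map', 'cx', 'color'} [  37.  676. 1146.]
```

View pics/top0.png

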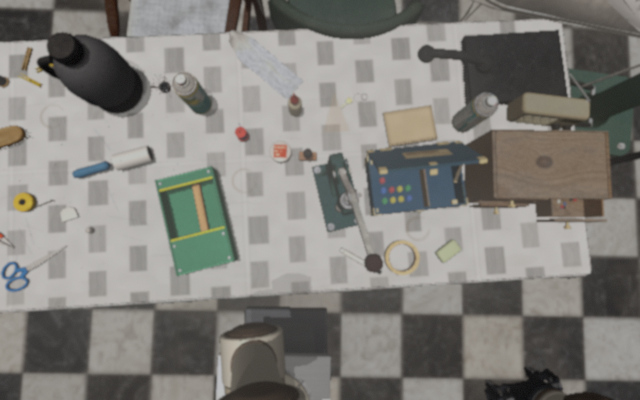

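View pics/side0.png

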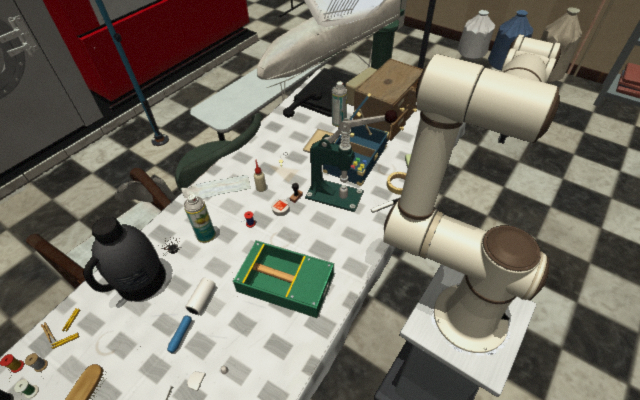

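The top view shows the tidy at u 158–233, v 167–272. Its short cover is at the top, with stripes near (186,184) and (198,237), and the stick runs from about (197,182) to (206,232). The side view agrees, with the tidy around (285,278).

```bash
cat > m.py <<'E'
from h import *
def masks(c,roi=None):
    hsv=cv2.cvtColor(c['color'],cv2.COLOR_RGB2HSV)
    m={'green':cv2.inRange(hsv,(60,90,40),(90,255,255)),'yel':cv2.inRange(hsv,(22,110,90),(40,255,255)),'wood':cv2.inRange(hsv,(5,60,90),(21,200,255))}
    if roi:
        k=np.zeros((400,640),np.uint8); k[roi[2]:roi[3],roi[0]:roi[1]]=255
        m={a:b&k for a,b in m.items()}
    return m
def blobs(m,amin=20):
    n,l,st,ce=cv2.connectedComponentsWithStats(m)
    out=[]
    for i in range(1,n):
        if st[i,4]>=amin:
            v,u=np.nonzero(l==i); out.append((st[i,4],cv2.minAreaRect(np.stack([u,v],1).astype(np.float32))))
    return sorted(out,key=lambda x:-x[0])
E
python3 - <<'E'
from m import *
for n,roi in [('top',(140,250,150,290)),('side',(220,345,230,325))]:
    c=np.load(n+'.npy',allow_pickle=True).item(); M=masks(c,roi)
    for k,z in [('green',65),('yel',65),('wood',25)]:
        for a,r in blobs(M[k])[:3]:
            print(n,k,a,np.round(r[0]),np.round(r[1]),round(r[2]),onz(c,*r[0],z).round(),[onz(c,*p,z)[:2].round().tolist() for p in cv2.boxPoints(r)])
E
```

```text
top yel 134 [185. 184.] [ 2. 54.] 76 [622. 253.  65.] [[606.0, 324.0], [645.0, 184.0], [639.0, 182.0], [600.0, 322.0]]
top yel 115 [197. 233.] [ 2. 54.] 76 [488. 215.  65.] [[472.0, 285.0], [510.0, 146.0], [504.0, 144.0], [466.0, 283.0]]
top wood 370 [200. 207.] [47.  8.] 79 [563. 220.  25.] [[626.0, 247.0], [631.0, 225.0], [501.0, 193.0], [496.0, 215.0]]
side green 3110 [283. 277.] [92. 56.] 18 [514. 240.  65.] [[615.0, 362.0], [705.0, 188.0], [408.0, 113.0], [349.0, 285.0]]
side green 821 [280. 258.] [42. 22.] 19 [564. 195.  65.] [[616.0, 247.0], [649.0, 175.0], [511.0, 144.0], [484.0, 214.0]]
side yel 115 [295. 276.] [ 3. 45.] 24 [485. 218.  65.] [[470.0, 287.0], [511.0, 144.0], [502.0, 143.0], [462.0, 286.0]]
side yel 111 [253. 263.] [ 3. 44.] 29 [621. 256.  65.] [[606.0, 326.0], [647.0, 183.0], [637.0, 182.0], [597.0, 325.0]]
side wood 273 [273. 272.] [41.  7.] 20 [568. 230.  25.] [[631.0, 257.0], [641.0, 234.0], [506.0, 202.0], [497.0, 225.0]]
```

Run:
```python
from h import *
P=[cloud(np.load(n+'.npy',allow_pickle=True).item())[np.load(n+'.npy',allow_pickle=True).item()['z_map']>0] for n in ['top','side']]
A=np.array([178,-546]);B=np.array([520,215]);L=np.linalg.norm(B-A);d=(B-A)/L
for p in P:
    q=p[:,:2]-A; a=q@d; b=q@np.array([-d[1],d[0]])
    for s in range(-50,900,100):
        k=(a>=s)&(a<s+100)&(abs(b)<110)&(p[:,2]>-20)
        print(s,k.sum(),p[k,2].max().round() if k.any() else None, p[k][p[k,2].argmax()].round() if k.any() else '')
```

```text
-50 1849 552.0 [ 247. -547.  552.]
50 215 544.0 [ 243. -519.  544.]
150 160 4.0 [ 354. -376.    4.]
250 685 27.0 [ 387. -348.   27.]
350 1634 434.0 [ 435. -215.  434.]
450 3236 709.0 [301. -40. 709.]
550 2651 7.0 [364.  63.   7.]
650 2815 69.0 [485. 135.  69.]
750 2815 71.0 [406. 206.  71.]
850 2688 71.0 [571. 317.  71.]
-50 763 581.0 [ 228. -532.  581.]
50 229 620.0 [ 145. -369.  620.]
150 152 643.0 [ 173. -296.  643.]
250 39 640.0 [ 186. -266.  640.]
350 454 432.0 [ 446. -212.  432.]
450 1156 735.0 [287. -37. 735.]
550 1601 7.0 [389. -37.   7.]
650 1507 71.0 [446. 126.  71.]
750 1808 72.0 [459. 161.  72.]
850 2242 72.0 [517. 306.  72.]
```

Run:
```python
from h import *
for n in ['top','side']:
    c=np.load(n+'.npy',allow_pickle=True).item()
    p=cloud(c)[c['z_map']>0]
    k=(p[:,0]>350)&(p[:,0]<700)&(p[:,1]>-380)&(p[:,1]<150)&(p[:,2]>90)&(p[:,2]<560); p=p[k]
    r=np.hypot(p[:,0],p[:,1]); a=np.degrees(np.arctan2(p[:,1],p[:,0]))
    for lo in range(-50,20,5):
        for z0,z1 in[(90,200),(200,450)]:
            m=(a>=lo)&(a<lo+5)&(p[:,2]>z0)&(p[:,2]<=z1)
            if m.sum()>3: print(n,lo,z0,m.sum(),'rmin',r[m].min().round(),'zmax',p[m,2].max().round())
```

```text
top -35 200 6 rmin 746.0 zmax 227.0
top -30 90 159 rmin 745.0 zmax 200.0
top -30 200 430 rmin 471.0 zmax 434.0
top -25 90 245 rmin 705.0 zmax 200.0
top -25 200 571 rmin 474.0 zmax 432.0
top -20 90 25 rmin 572.0 zmax 200.0
top -20 200 711 rmin 547.0 zmax 384.0
top -15 90 59 rmin 607.0 zmax 199.0
top -15 200 494 rmin 608.0 zmax 305.0
side -35 200 4 rmin 744.0 zmax 232.0
side -30 200 80 rmin 467.0 zmax 432.0
side -25 200 209 rmin 469.0 zmax 430.0
side -20 90 163 rmin 567.0 zmax 200.0
side -20 200 706 rmin 543.0 zmax 384.0
side -15 90 343 rmin 597.0 zmax 200.0
side -15 200 467 rmin 593.0 zmax 311.0
```

Call:
{"api": "step_arm", "payload": {"increments": [23.3,-32,0,0,0,0,50,23.3,-32,0,0,0,0,50,23.3,-32,0,0,0,0,50,23.3,-32,0,0,0,0,50,23.3,-32,0,0,0,0,50]}}

```text
t: 0.52
eef_pos: [239.7, -356.2, 249.6]
tool_rot: [-3.14, -0.0, 0.315]
force: [0.2, 0.2, 1.4]
gripper_width: 50.3
finger_force: 0.0
```

Call:
{"api": "step_arm", "payload": {"increments": [23.3,-32,0,0,0,0,50,23.3,-32,0,0,0,0,50,23.3,-32,0,0,0,0,50,23.3,-32,0,0,0,0,50,23.3,-32,0,0,0,0,50]}}

```text
t: 0.93
eef_pos: [300.6, -168.1, 249.9]
tool_rot: [-3.142, -0.0, 0.315]
force: [1.8, -0.2, -0.5]
gripper_width: 50.2
finger_force: 0.0
```

Call:
{"api": "step_arm", "payload": {"increments": [30.7,-26.6,0,0,0,0,50,30.7,-26.6,0,0,0,0,50,30.7,-26.6,0,0,0,0,50,30.7,-26.6,0,0,0,0,50,30.7,-26.6,0,0,0,0,50]}}

```text
t: 1.35
eef_pos: [405.7, 6.4, 250.2]
tool_rot: [3.141, -0.0, 0.316]
force: [0.9, -1.4, 0.5]
gripper_width: 49.6
finger_force: 0.0
```

Call:
{"api": "step_arm", "payload": {"increments": [30.7,-26.6,0,0,0,0,50,30.7,-26.6,0,0,0,0,50,30.7,-26.6,0,0,0,0,50,30.7,-26.6,0,0,0,0,50,15,-13,0,0,0,0,50]}}

```text
t: 1.77
eef_pos: [500.0, 164.1, 249.6]
tool_rot: [-3.14, -0.0, 0.319]
force: [0.0, -1.1, 0.3]
gripper_width: 49.6
finger_force: 0.0
```

Run:
```python
from m import *
c=cam('wrist'); np.save('w1.npy',c,allow_pickle=True)
cv2.imwrite('pics/w1.png',c['color'][...,::-1])
s=robot.read_state();print(s['t'],s['eef_pos'],s['joints'])
M=masks(c)
for k,z in [('yel',65),('wood',25)]:
    for a,r in blobs(M[k],100)[:3]:
        print(k,a,np.round(r[0]),np.round(r[1]),round(r[2]),onz(c,*r[0],z).round(),[onz(c,*p,z)[:2].round().tolist() for p in cv2.boxPoints(r)])
```

```text
1.8167 [500.64786167 165.17675329 249.60980651] [0.08792255 0.03403294 1.73194217 0.00241042 1.37519678 1.33866411]
yel 1184 [273.  24.] [169.   7.] 3 [624. 253.  65.] [[600.0, 325.0], [606.0, 326.0], [647.0, 181.0], [642.0, 180.0]]
yel 590 [265. 178.] [124.   6.] 2 [484. 225.  65.] [[463.0, 286.0], [469.0, 287.0], [504.0, 163.0], [498.0, 162.0]]
wood 2815 [294. 103.] [ 21. 145.] 2 [563. 221.  25.] [[481.0, 212.0], [628.0, 249.0], [634.0, 228.0], [488.0, 189.0]]
wood 766 [610.  47.] [47. 28.] 22 [717. -73.  25.] [[705.0, -49.0], [729.0, -45.0], [729.0, -97.0], [705.0, -102.0]]
wood 330 [555.  11.] [38. 41.] 24 [728.  -1.  25.] [[711.0, 18.0], [744.0, 19.0], [744.0, -20.0], [710.0, -23.0]]
```

View pics/w1.png

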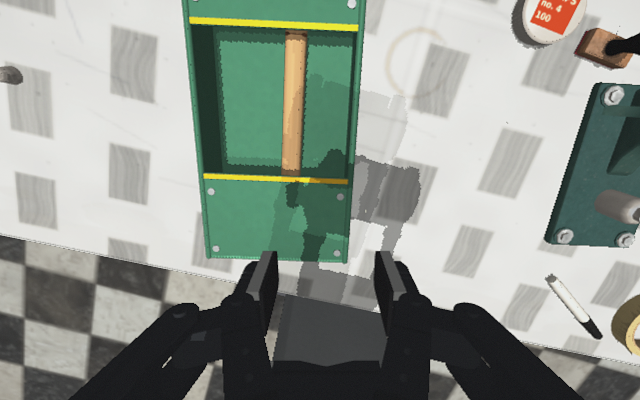

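The wrist view shows the stick lit between the stripes (v 24 and 178), from (296,33) to (292,176). All views agree on its centreline through (563,221) at yaw about 0.254, so I'm descending.

Call:
{"api": "step_arm", "payload": {"increments": [21.5,-8.3,30,0,0,0,50,21.5,-8.3,30,0,0,0,50,21.5,-8.3,30,0,0,0,50,21.5,-8.3,30,0,0,0,50,0,0,0,0,0,3.6,50]}}

```text
t: 2.23
eef_pos: [567.2, 219.4, 120.0]
tool_rot: [-3.14, 0.015, 0.253]
force: [-1.8, 0.1, -1.5]
gripper_width: 49.9
finger_force: 0.0
```

Run:
```python
from m import *
c=cam('wrist'); np.save('w2.npy',c,allow_pickle=True)
cv2.imwrite('pics/w2.png',c['color'][...,::-1])
s=robot.read_state();print(s['t'],s['eef_pos'],s['tool_rot'],s['force'])
M=masks(c)
for k,z in [('yel',65),('wood',25)]:
    for a,r in blobs(M[k],100)[:2]:
        print(k,a,np.round(r[0]),np.round(r[1]),round(r[2]),onz(c,*r[0],z).round(1),[onz(c,*p,z)[:2].round().tolist() for p in cv2.boxPoints(r)])
```

```text
2.2833 [567.58470488 218.80239811 123.42515417] [-3.14054451  0.0117023   0.24861891] [-0.79595967 -0.35480526 -0.23150927]
yel 2545 [293. 133.] [ 10. 263.] 89 [623.4 252.5  65. ] [[605.0, 326.0], [647.0, 181.0], [641.0, 179.0], [600.0, 325.0]]
yel 395 [350. 331.] [ 6. 71.] 90 [494.8 181.7  65. ] [[491.0, 207.0], [504.0, 157.0], [499.0, 156.0], [486.0, 206.0]]
wood 4919 [320. 232.] [185.  29.] 90 [548.6 217.9  25. ] [[616.0, 245.0], [621.0, 226.0], [464.0, 183.0], [458.0, 208.0]]
```

View pics/w2.png

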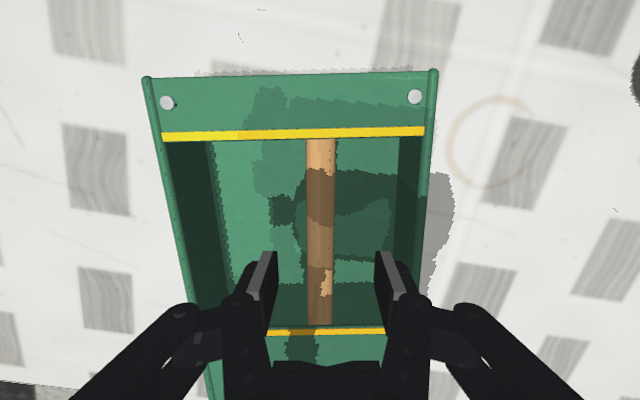

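The stick sits between the fingers (u 306–336, finger midpoint about u 325), aligned with the tool. The open floor on both sides is clear, so I'll go further down and let it settle.

Call:
{"api": "step_arm", "payload": {"increments": [2,-1.5,25,0,0,0,50,2,-1.5,25,0,0,0,50,0,0,20,0,0,0,50,0,0,0,0,0,0,50,0,0,0,0,0,0,50]}}

```text
t: 2.7
eef_pos: [573.1, 222.2, 60.3]
tool_rot: [-3.142, 0.002, 0.253]
force: [0.5, -1.0, 0.3]
gripper_width: 49.8
finger_force: 0.0
```

Call:
{"api": "step_arm", "payload": {"increments": [0,-1.2,14,0,0,0,45,0,0,12,0,0,0,45,0,0,6,0,0,0,45,0,0,0,0,0,0,45,0,0,0,0,0,0,45]}}

```text
t: 3.12
eef_pos: [573.1, 223.6, 27.9]
tool_rot: [-3.142, 0.001, 0.253]
force: [0.6, -0.4, 0.2]
gripper_width: 44.9
finger_force: 0.0
```

Call:
{"api": "step_arm", "payload": {"increments": [0,0,1,0,0,0,34,0,0,0,0,0,0,28,0,0,0,0,0,0,22,0,0,0,0,0,0,16,0,0,0,0,0,0,10]}}

```text
t: 3.53
eef_pos: [574.1, 223.9, 28.1]
tool_rot: [3.142, -0.002, 0.253]
force: [-0.1, 0.5, 3.8]
gripper_width: 20.3
finger_force: 60.1
```

Call:
{"api": "step_arm", "payload": {"increments": [0,0,0,0,0,0,10,0,0,0,0,0,0,10,0,0,0,0,0,0,10,0,0,0,0,0,0,10]}}

```text
t: 3.87
eef_pos: [574.0, 223.9, 28.1]
tool_rot: [3.142, -0.001, 0.253]
force: [0.6, 0.3, 4.9]
gripper_width: 20.6
finger_force: 60.3
```

Call:
{"api": "step_arm", "payload": {"increments": [0,0,-2,0,0,0,10,-4,0,0,0,0,0,10,-5,0,0,0,0,0,10,-3,0,0,0,0,0,10,0,0,0,0,0,0,10]}}

```text
t: 4.28
eef_pos: [560.2, 220.5, 28.5]
tool_rot: [-3.141, 0.002, 0.253]
force: [-0.1, 0.3, -0.4]
gripper_width: 20.1
finger_force: 59.6
```

Run:
```python
from m import *
c=cam('wrist'); np.save('w3.npy',c,allow_pickle=True)
cv2.imwrite('pics/w3.png',cv2.resize(c['color'][80:300,180:460,::-1],None,fx=2.7,fy=2.7,interpolation=cv2.INTER_CUBIC))
s=robot.read_state();print(s['t'],s['eef_pos'],s['tool_rot'],s['force'],s['gripper_width'])
```

```text
4.3333 [560.85517389 220.52628491  28.77502438] [-3.14148478e+00  1.32651033e-03  2.52961037e-01] [ 0.71646918 -0.71735639 -1.29451844] 20.66658012612031
```

View pics/w3.png

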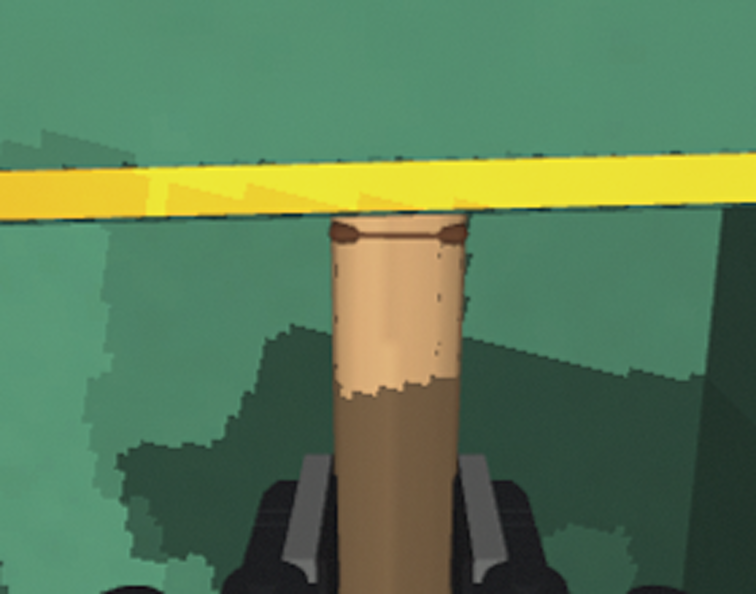

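The slide is about 13.5 mm with no force. The dark band has just appeared at crop (400,235), below the stripe's lower edge (crop v 212), but the end face isn't out yet.

Call:
{"api": "step_arm", "payload": {"increments": [-4,0,0,0,0,0,10,-4,0,0,0,0,0,10,-2,0,0,0,0,0,10,0,0,0,0,0,0,10]}}

```text
t: 4.67
eef_pos: [551.4, 218.1, 29.1]
tool_rot: [-3.142, 0.001, 0.253]
force: [0.3, -0.2, -0.6]
gripper_width: 20.7
finger_force: 59.6
```

Run:
```python
from m import *
c=cam('wrist'); np.save('w4.npy',c,allow_pickle=True)
cv2.imwrite('pics/w4.png',cv2.resize(c['color'][80:300,180:460,::-1],None,fx=2.7,fy=2.7,interpolation=cv2.INTER_CUBIC))
s=robot.read_state();print(s['t'],s['eef_pos'],s['tool_rot'],s['force'],s['gripper_width'])
for u,v,z in [(328,158.5,61),(328,158.5,65),(328,167,27)]: print(onz(c,u,v,z))
```

```text
4.7167 [551.81961135 218.17327647  29.27185559] [-3.14156785e+00  1.92116680e-04  2.53047753e-01] [ 0.41693051  0.31481395 -0.9898322 ] 20.538662772326486
[615.35607305 232.59568101  61.        ]
[616.09718394 232.81226289  65.        ]
[605.55326863 229.84242553  27.        ]
```

View pics/w4.png

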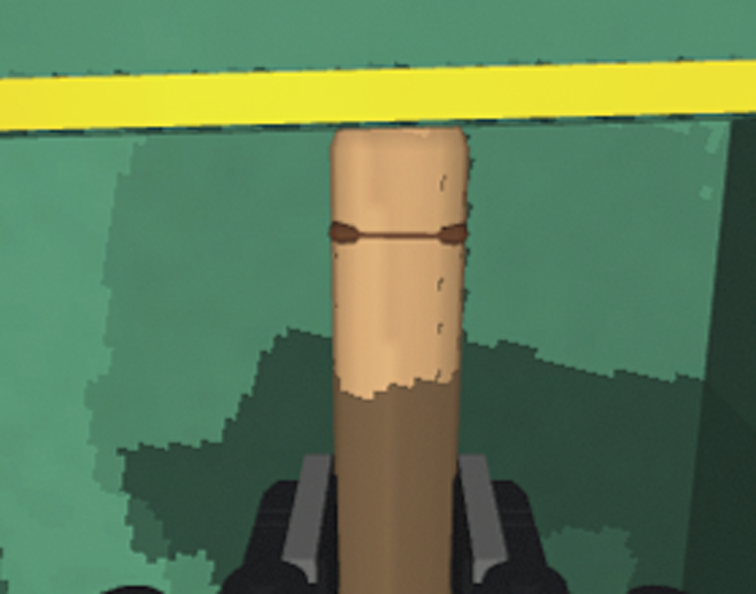

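The end face now shows at crop v 128, right at the stripe edge. I'll compute how far it really is from the edge.

Run:
```python
from m import *
c=np.load('w4.npy',allow_pickle=True).item()
o,_=ray(c,320,200);print('cam',o.round())
t=np.array([np.cos(.28),np.sin(.28)])
def px(cu,cv_): return 180+cu/2.7,80+cv_/2.7
e=onz(c,*px(400,127),65)[:2]; e2=onz(c,*px(400,127),61)[:2]
for z in (25,28): 
    p=onz(c,*px(400,129),z)[:2]; print(z,p, 'tidy x',100+(p-e)@t)
b=onz(c,*px(400,235),27)[:2]; print('edge',e,'band',100+(b-e)@t,'tcp',100+(np.array([551.8,218.2])-e)@t)
for h in (0,750): print(onz(c,*px(h,132 if h==0 else 115),65))
```

```text
cam [633. 238. 154.]
25 [621.04166008 233.80096065] tidy x 96.03629843461296
28 [621.30943095 233.88985158] tidy x 96.31820659873598
edge [624.81030492 235.03786299] band 80.0395079639515 tcp 25.17981085684471
[613.79886973 275.65758753  65.        ]
[635.12548108 199.95612131  65.        ]
```

The far end is at tidy x about 96, so it's free of the short cover by about 4 mm, with about 6 mm left to the back wall. One more millimetre back, then tip in 2° steps about the near top corner so it touches neither the wall nor the covers.

Call:
{"api": "step_arm", "payload": {"increments": [-1,0,0,0,0,0,10,-0.2,0,-5.2,0,2,0,10,-0.2,0,-5.2,0,2,0,10,-0.2,0,-5.2,0,2,0,10,0,0,0,0,0,0,10]}}

```text
t: 5.13
eef_pos: [549.7, 217.7, 45.6]
tool_rot: [3.142, -0.106, 0.253]
force: [0.2, -0.2, -0.3]
gripper_width: 20.4
finger_force: 59.5
```

Run:
```python
from m import *
c=cam('wrist'); np.save('w5.npy',c,allow_pickle=True)
cv2.imwrite('pics/w5.png',c['color'][...,::-1])
s=robot.read_state();print(s['t'],s['eef_pos'],s['tool_rot'],s['force'],s['gripper_width'])
```

```text
5.1833 [549.86990097 217.65141041  45.29276272] [ 3.14158537 -0.10482826  0.25292058] [ 0.26626503 -0.33985406 -1.34750225] 20.58202210552918
```

View pics/w5.png

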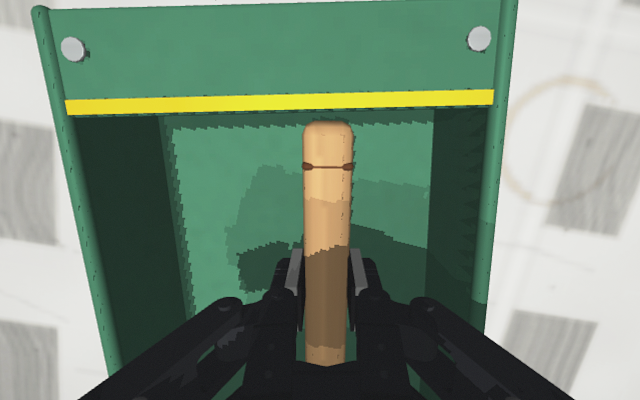

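The far end at (328,121) is clear of the stripe edge (v 113) and rising, and the force is near zero. I'll keep tipping.

Call:
{"api": "step_arm", "payload": {"increments": [-0.2,0,-5.2,0,2,0,10,-0.2,0,-5.2,0,2,0,10,-0.2,0,-5.2,0,2,0,10,0,0,0,0,0,0,10]}}

```text
t: 5.52
eef_pos: [546.9, 217.0, 60.4]
tool_rot: [-3.142, -0.209, 0.253]
force: [-0.0, 0.5, -1.4]
gripper_width: 20.4
finger_force: 59.5
```

Call:
{"api": "step_arm", "payload": {"increments": [-0.2,0,-5.2,0,2,0,10,-0.2,0,-5.2,0,2,0,10,-0.2,0,-5.2,0,2,0,10,0,0,0,0,0,0,10,0,0,0,0,0,0,10]}}

```text
t: 5.93
eef_pos: [543.2, 215.8, 75.0]
tool_rot: [-3.142, -0.312, 0.253]
force: [1.4, 0.7, -0.4]
gripper_width: 20.6
finger_force: 59.5
```

Run:
```python
from m import *
c=cam('side')
cv2.imwrite('pics/s6.png',cv2.resize(c['color'][190:340,190:390,::-1],None,fx=4,fy=4,interpolation=cv2.INTER_CUBIC))
s=robot.read_state();print(s['t'],s['eef_pos'],s['tool_rot'],s['force'],s['ft_torque'],s['gripper_width'])
```

```text
5.9833 [543.44737926 215.84372815  75.05464071] [ 3.14157602 -0.31274605  0.25286854] [-0.07473763  0.42173596 -0.79794135] [-0.0270115   0.10245405 -0.02058792] 20.26524090344086
```

View pics/s6.png

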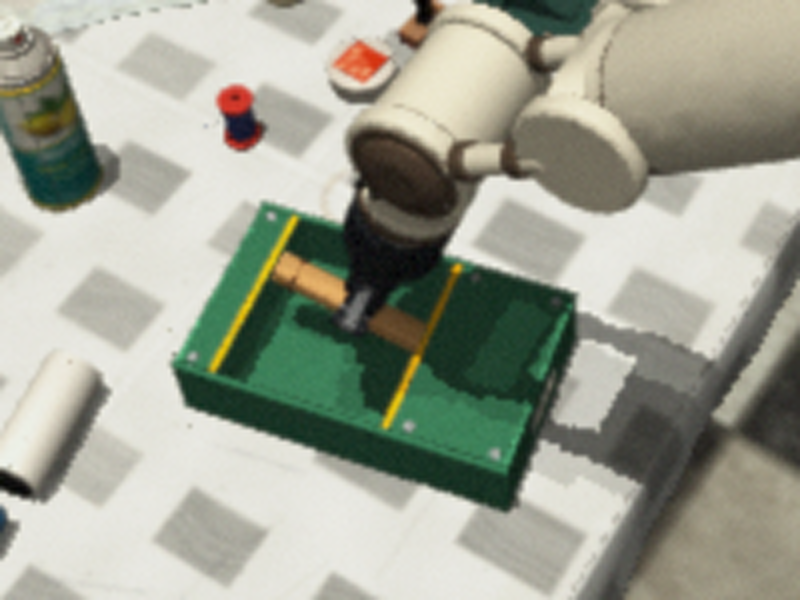

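The far end at crop (285,268) stands above the short cover with the stick on the slant, and there's still no contact force. I'll draw it out along its own axis.

Call:
{"api": "step_arm", "payload": {"increments": [5,0,0,0,0,0,10,8,0,0,0,0,0,10,10,0,0,0,0,0,10,10,0,0,0,0,0,10,10,0,0,0,0,0,10]}}

```text
t: 6.4
eef_pos: [584.3, 226.4, 88.9]
tool_rot: [3.142, -0.314, 0.253]
force: [0.3, -0.7, -1.2]
gripper_width: 20.6
finger_force: 59.5
```

Call:
{"api": "step_arm", "payload": {"increments": [12,0,0,0,0,0,10,15,0,0,0,0,0,10,15,0,0,0,0,0,10,15,0,0,0,0,0,10,13,0,0,0,0,0,10]}}

```text
t: 6.82
eef_pos: [649.2, 243.1, 110.7]
tool_rot: [3.141, -0.315, 0.253]
force: [-0.4, -0.4, 0.5]
gripper_width: 20.6
finger_force: 59.5
```

Call:
{"api": "step_arm", "payload": {"increments": [3.1,0,-9.5,0,0,0,10,6.2,0,-19,0,0,0,10,6.2,0,-19,0,0,0,10,6.2,0,-19,0,0,0,10,6.2,0,-19,0,0,0,10]}}

```text
t: 7.23
eef_pos: [647.3, 242.8, 201.3]
tool_rot: [3.142, -0.314, 0.253]
force: [0.3, 0.2, -0.9]
gripper_width: 20.8
finger_force: 59.5
```

Call:
{"api": "step_arm", "payload": {"increments": [6.2,0,-19,0,0,0,10,6.2,0,-19,0,0,0,10,6.2,0,-19,0,0,0,10,3.1,0,-9.5,0,0,0,10,0,0,0,0,0,0,10]}}

```text
t: 7.65
eef_pos: [649.0, 243.2, 274.2]
tool_rot: [3.141, -0.32, 0.253]
force: [0.4, 0.1, 0.1]
gripper_width: 20.2
finger_force: 59.5
```

Call:
{"api": "step_arm", "payload": {"increments": [0,0,0,0,0,0,10,0,0,0,0,0,0,10,0,0,0,0,0,0,10,0,0,0,0,0,0,10,0,0,0,0,0,0,10]}}

```text
t: 8.07
eef_pos: [646.9, 242.7, 268.7]
tool_rot: [-3.141, -0.312, 0.253]
force: [0.1, -0.2, -0.1]
gripper_width: 20.5
finger_force: 59.5
```

Run:
```python
from m import *
c=cam('side')
cv2.imwrite('pics/s7.png',cv2.resize(c['color'][150:350,180:420,::-1],None,fx=3,fy=3,interpolation=cv2.INTER_CUBIC))
s=robot.read_state();print(s['t'],s['eef_pos'],s['tool_rot'],s['force'],s['gripper_width'],np.abs(s['joint_velocities']).max())
M=masks(c,(180,420,150,350)); P=cloud(c); k=(M['wood']>0)&(P[...,2]>120); 
p=P[k]; print(len(p),p.min(0).round(),p.max(0).round())
```

```text
8.1167 [647.08137549 242.76929431 269.06539355] [-3.14149518 -0.31274176  0.25294229] [ 0.02960792 -0.21414144 -1.2273668 ] 20.884174734717618 0.006332444096284794
520 [ 37. 203. 166.] [ 858.  676. 1146.]
```

View pics/s7.png

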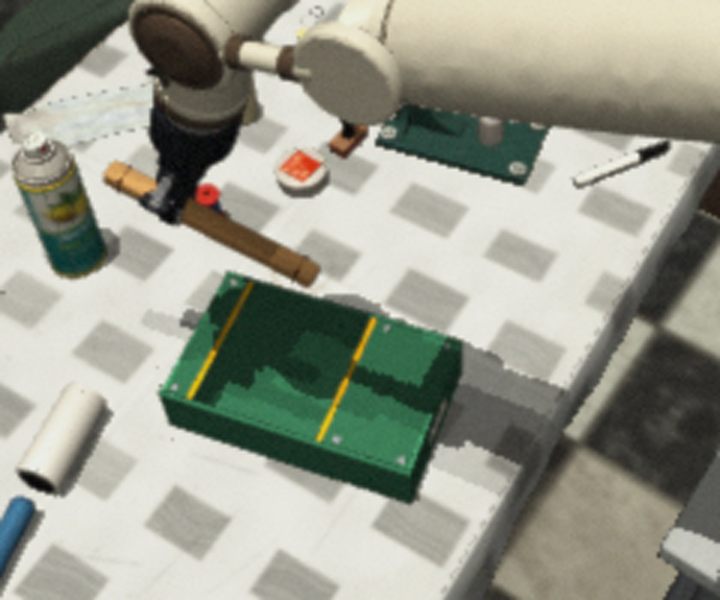

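The stick is in the gripper, from (115,175) to (310,270), well clear of the tidy. Its lowest end is at z of about 200 mm against the covers at 65, the arm is at rest, and the bystanders are undisturbed.

```bash
python3 -c "
from station import robot
print(robot.sign_off())"
```

```text
the job is handed in; nothing more can be done
None
```

The stick is out of the tidy and held at rest in the gripper, its lowest end about 13 cm above the covers by calculation from the arm pose; contact forces stayed under 5 N, nothing else was touched, and the job was handed in at about 8 s.

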